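# Close the milk tub and fit the suction pipe

## Robot

A 6-joint arm with a two-finger parallel gripper is mounted at the origin on the work surface. World frame = base frame: x ahead of the robot, y to its left, z up, the work surface at z = 0. Lengths are in m, angles in rad, forces in N, time in s.
With the tool pointing down it reaches from about 0.2 to 0.875 m from the base axis. Payload 3.4 kg.
Tool frame: the origin (TCP) lies between the finger pads; the fingertips stand 17 mm ahead of it and the grasp point (between the pads) lies 2 mm behind it; z points along the fingers, y is the line along which they close (so a half turn about z gives the same grasp; the last joint's range is limited). The gripper opens to 94 mm and grips with 3 to 60 N. Pads are 16 mm wide; open, the fingers measure 119 mm over their backs; the gripper's body (75 mm by 177 mm) begins 78 mm behind the grasp point.
Start: joints at [-1.222, 0.276, 1.505, -0, 1.361, -0.121], TCP at [0.26, -0.513, 0.222] pointing down, gripper open.
Joint ranges: [-2.89, 2.89], [-0.75, 2.08], [0.22, 2.7], [-1.18, 4.32], [0.11, 2.71], [-2.7, 2.7]. Speed limits (rad/s): [2.57, 2.57, 3.14, 3.14, 3.14, 3.14].

## Interface

Orientations are given as [roll, pitch, yaw] about the fixed x, y, z axes, in that order (R = Rz(yaw) Ry(pitch) Rx(roll)).
In Python, from workcell import robot gives the robot as it stands. The module is installed in compiled form; this text tells all that it offers.
- The arm moves only by the tool drive_tool, never from a script. Its argument "commands" is a list of rows, each an object with "translation": the shift along the tool's x, y, z each as a share of 50 mm, from -1 to 1, a list of three; "angular": the turn, a rotation vector about the tool's x, y, z each as a share of 4 degrees, from -1 to 1, a list of three. A call has 1 to 20 rows; each row shifts and turns the commanded pose from where the row before left it, along the tool's axes as they then stand; what a row does not reach is not made up. A row lasts 1/10 s, in which the tool goes at most 50 mm and 8.59 degrees, less where a joint would pass 70% of its speed; a pose out of reach is approached as far as the arm can. A call with a number of a shift or a turn outside -1 to 1 is refused whole. A call with a gripper value outside its range is refused whole. "grip" is the opening, from -1 (shut) to 1 (fully open), set as the call begins (left out, the last holds). The fingers move at their own pace and stop on an object; the grip force is fixed at half the most. Time passes only in rows, so rows that do not move let the fingers close. It gives the time, the measured TCP pose, the force, the opening and the grip force at its end, in the units of the state.
- robot.get_obs(): the state, without advancing time (a new reading comes with each control period).
- robot.camera(name): name is "side" or "top"; returns a dict with "image" (420x560x3 uint8, red, green, blue), "range_z" (420x560 float32, m along the optical axis (not along the pixel's ray), 0 where there is no reading), "camera_matrix" (3x3 intrinsics, pixels), "extrinsics" (4x4, takes a point from world to camera coordinates). Camera axes: x right, y down, z forward; pixel columns grow to the right and rows downward; lengths in m; the calibration is good to about 2 mm. A picture is of the moment at which its call begins.
- robot.job_done(): hands the job in; it is judged then, once.
The state is a dict: "clock": time; "joint_positions": joint angles; "dq": joint speeds; "joint_efforts": joint torques, N m; "tool_pos": TCP position; "eef_rot": TCP orientation; "ft_force": force on the tool from outside, world axes, zero at the start; "ft_torque": the same for the moment, N m; "grip_width": finger opening in m; "gripper_force": force on a finger pad.
Only numpy, scipy, OpenCV 4.12 (cv2) and the standard library are available. Lean on these libraries where they do the work, as an engineer would, in place of code of your own. Each camera call takes 0.05 s, during which the arm holds its last target. There are 200 camera calls.

## Task

Put the loose lid on the milk tub, which stands on a springy weighing plate, and press it down, firmly but without forcing it, until both end clips have snapped over its edge and it sits level on the rim all round. Then take the suction pipe out of the rinse stand and put it through the small hole in the lid until its collar rests on the lid, and let go. Leave the other things on the counter where they are.

Things in the scene. Friction and masses are not known exactly. Their poses are not given: they have to be found in the camera images.
- scale: Black weighing base fixed to the counter under the tub, 166 by 146 mm, 26 mm high; its sprung plate carries the tub. Under a push of more than a few newtons the tub sinks straight down, about 1 mm per 0.5 N, by up to about 2 cm before it stops hard; let go, it comes back up. So the lid's final height under the push is not known beforehand. Origin: centre of its underside.
- tub: Open white rectangular milk tub: 150 (x) by 130 (y) by 90 mm high, wall 5 mm, mouth 140 by 120 mm. Origin: centre of its underside, 20 mm above the counter, z up, x along its long side. It cannot shift or tilt, but stands on the scale's spring plate and sinks under a push. A lid laid on loosely rests on its two clip noses about 11 mm too high; past them, the rim stops it hard.
- tub_rim (a point): Centre of the tub's mouth at rim height, 90 mm above the tub's underside; axes as the tub.
- nose_a (a point): Middle of the round nose of the clip at the tub's +x end: 10 mm thick, 54 mm long along y, 98 mm above the tub's underside, 83 mm from its centre, overhanging the lid's edge by 3 mm. Pushed near this end with some 10 to 15 N (both ends at once need about 30 N) the lid's edge forces the nose outward, passes it and is caught. 15 to 25 N is ample; over 40 N is forcing it.
- nose_b (a point): The same for the clip at the tub's -x end.
- lid: Loose grey lid: plate 163 (x) by 138 (y) mm, z 18 to 23 mm; 160 g. Origin: centre of its underside, z up, x along the long side. Under the plate a hollow tapered plug, z 0 to 18 mm, 137 by 117 mm at the top, 3 mm less per side at the bottom, enters the tub's mouth. Fits either way round. Starts plug down on the counter. Fully home its origin is 72 mm above the tub's; plate top 95 mm above it.
- lid_rib (a point): Top centre of the lid's grip rib, 41 mm above the lid's origin, in the middle of the plate: 14 mm thick in x, 44 mm long in y, standing 18 mm above the plate.
- lid_hole (a point): Centre of the round hole through the lid plate, 11 mm across, at the plate's top surface: x +42, y +30, z +23 mm in the lid's frame.
- stand: Steel rinse stand fixed to the counter: a round beaker about 60 mm across with a square 60 by 60 mm cover, top 85 mm above the counter, with an 11 mm hole in the middle in which the pipe hangs. Origin: centre of its underside, z up.
- pipe: Suction pipe, 90 g: stiff steel rod 8 mm across with a rounded end, reaching 77 mm below a black round collar (26 mm across, 5 mm thick); above it a black head 14 mm (x) by 24 mm (y), z 5 to 45 mm. Origin: centre of the collar's underside, z up along the head. Starts hanging upright in the stand, collar on its cover, origin 85 mm above the counter. Home in the lid, its origin is at the hole point.
- pipe_tip (a point): Lower end of the pipe's rod, 77 mm below the pipe's origin.
- canister: Tall white tablet canister, 90 mm across, 160 mm high; a bystander. Origin: centre of its underside.
- small_jar: Small white jar, 64 mm across, 65 mm high; a bystander. Origin: centre of its underside.
- spanner: Steel spanner lying flat; a bystander. Origin: underside, middle.
- mug: White mug, 76 mm across, 85 mm high; a bystander. Origin: centre of its underside.

How it is judged:
By the outcome, as a careful person would: the job done as asked, in the order asked, and still so for the second after the job is handed in, with the robot touching nothing.
It also fails if it takes over 70 s, if anything falls off the work surface, if the arm or the gripper's body presses on something with over 40 N, if the wrist force passes 120 N, or if a joint passes its speed limit or range.

## Working session

There is one attempt and no reset: what is moved stays moved. The work goes in short steps, Python scripts to look and compute and a tool call to move; the robot and the scene stay as the last step left them, time stands still between calls to the robot, and variables do not carry over. Pictures are saved under pics/ and viewed, at most 10 in all, crops included, and the job is handed in when it is done.

Besides the shell and the picture viewer there is one more tool, called in YAML: its name, and indented under it one key for each argument. drive_tool: Moves the arm, as the interface text tells. Shift numbers are shares of 50 mm and turn numbers shares of 4 degrees, none past 1 either way. Its arguments: {"type":"object","properties":{"commands":{"type":"array","items":{"type":"object","properties":{"translation":{"type":"array","items":{"type":"number"}},"angular":{"type":"array","items":{"type":"number"}}}}},"grip":{"type":"number"}},"required":["commands"]}

```bash
mkdir -p pics
cat > h.py <<'E'
import numpy as np, cv2
from workcell import robot
def snap(n,f):
    c=robot.camera(n); np.savez('pics/'+f+'.npz',**c)
    cv2.imwrite('pics/'+f+'.png',cv2.resize(c['image'][:,:,::-1],(800,600)) ); return c
def cloud(c):
    K=np.array(c['camera_matrix']);z=c['range_z'].astype(float);v,u=np.indices(z.shape)
    p=np.stack([(u-K[0,2])/K[0,0]*z,(v-K[1,2])/K[1,1]*z,z],-1)
    E=np.array(c['extrinsics']);w=(p-E[:3,3])@E[:3,:3]; w[z==0]=np.nan
    return w
E
python3 - <<'E'
from h import *
for n in('top','side'):
    c=snap(n,n+'0'); E=np.array(c['extrinsics']); print(n,-E[:3,:3].T@E[:3,3],E[:3,:3].round(2).tolist(),c['camera_matrix'])
print(robot.get_obs())
E
```

```text
top [0.29700861 0.01299015 1.57836276] [[-0.03, -1.0, 0.01], [-0.98, 0.03, -0.21], [0.21, -0.01, -0.98]] [[517.65563966   0.         281.97771947]
 [  0.         517.65563966 213.95844109]
 [  0.           0.           1.        ]]
side [ 0.44525878 -0.81683584  1.062386  ] [[0.98, -0.22, -0.01], [-0.17, -0.73, -0.66], [0.14, 0.65, -0.75]] [[427.22818323   0.         280.60163734]
 [  0.         427.22818323 208.16447236]
 [  0.           0.           1.        ]]
{'clock': 0.1, 'joint_positions': array([-1.22200482e+00,  2.76535497e-01,  1.50596198e+00,  2.41136954e-05,
        1.36070346e+00, -1.20991065e-01]), 'dq': array([-0.00071836, -0.0020627 , -0.00203864,  0.00076802,  0.00034997,
       -0.00096856]), 'joint_efforts': array([ 1.76362282e-03, -4.05456698e+01, -2.37780190e+01,  7.04424432e-02,
        2.99073081e-02, -4.97145766e-05]), 'tool_pos': array([ 0.26014693, -0.51226753,  0.22170684]), 'eef_rot': array([-3.13999897e+00, -2.17516800e-04,  4.69777350e-01]), 'ft_force': array([-0.10988402, -0.28572261, -0.50239444]), 'ft_torque': array([0.00413293, 0.02713245, 0.00839121]), 'gripper_force': 0.0, 'grip_width': 0.09459113076267907}
```

View pics/top0.png

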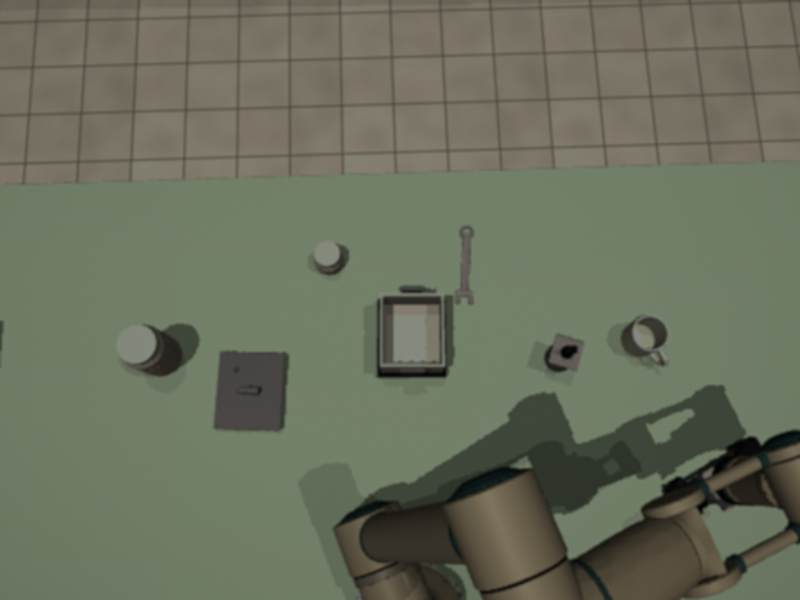

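View pics/side0.png

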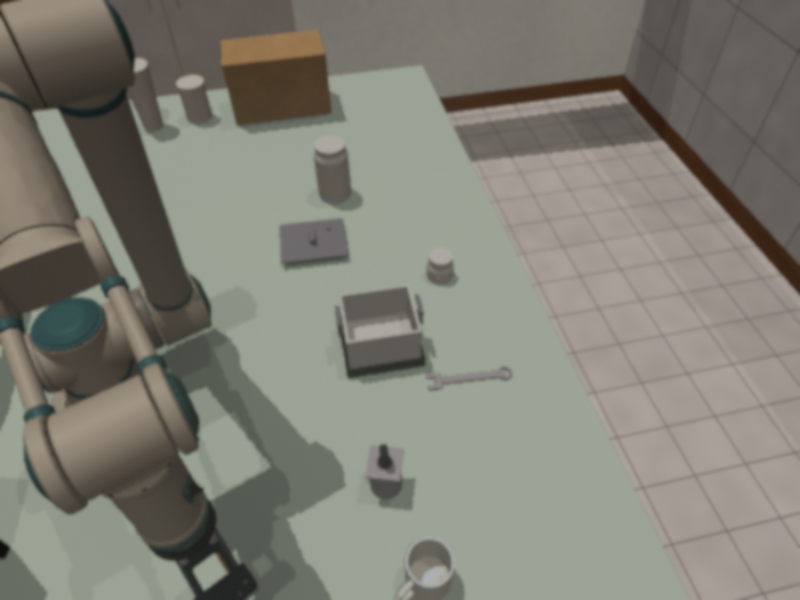

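The top view shows the lid at about (250,390), the tub at (412,335) with its clips at the top and bottom ends, and the pipe in its stand at (565,352). The mug, spanner, jar and canister are clear of all three. Next I'll get metric poses from the depth images.

```bash
cat > m.py <<'E'
from h import *
def rect(P,name):
    r=cv2.minAreaRect((P[:,:2]*1000).astype(np.float32)); print(name,len(P),'c',np.round(r[0],1),'size',np.round(r[1],1),'ang',round(r[2],2),'z',np.nanmedian(P[:,2]).round(4))
if __name__=='__main__':
  for n in('top0','side0'):
    c=np.load(f'pics/{n}.npz'); w=cloud(c)
    def reg(box,z0,z1):
        x,y,z=w[...,0],w[...,1],w[...,2]
        return w[(x>box[0])&(x<box[1])&(y>box[2])&(y<box[3])&(z>z0)&(z<z1)]
    for (u,v) in([(250,410),(412,335),(565,352)] if n=='top0' else [(330,245),(380,330),(385,460)]): print((u,v),w[int(v/1.4286),int(u/1.4286)].round(3))
    B={'lid':(.2,.5,.2,.5),'tub':(.3,.6,-.14,.14),'stand':(.3,.55,-.36,-.2)}
    rect(reg(B['lid'],.017,.030),n+' lidplate'); rect(reg(B['lid'],.036,.05),n+' rib')
    rect(reg(B['tub'],.104,.116),n+' rim'); rect(reg(B['tub'],.117,.14),n+' clips')
    rect(reg(B['stand'],.080,.0875),n+' cover'); rect(reg(B['stand'],.12,.14),n+' head')
    rect(reg(B['stand'],.095,.14),n+' headall')
E
python3 m.py
python3 - <<'E'
import cv2
a=cv2.imread('pics/top0.png'); 
import numpy as np
c=np.load('pics/top0.npz')['image'][:,:,::-1]
f=lambda x0,y0,s:cv2.resize(c[y0:y0+s,x0:x0+s],(266*1,266*1)if 0 else (390,390),interpolation=cv2.INTER_CUBIC)
cv2.imwrite('pics/crop1.png',np.hstack([f(140,235,75),f(365,215,75)]))
E
```

```text
(250, 410) [0.428 0.321 0.029]
(412, 335) [ 0.573 -0.023  0.032]
(565, 352) [ 0.512 -0.323  0.126]
top0 lidplate 1557 c [414.8 326.8] size [139.3 177.2] ang 85.87 z 0.0236
top0 rib 72 c [472.  298.6] size [18.4 90.7] ang 8.34 z 0.0414
top0 rim 208 c [540.8 -19.3] size [130.5 117.8] ang 88.52 z 0.1098
top0 clips 76 c [521.6 -18.2] size [129.6  81.3] ang 84.01 z 0.1216
top0 cover 193 c [ 517.5 -334.1] size [60.2 60. ] ang 70.65 z 0.0845
top0 head 43 c [ 516.4 -333.4] size [12.7 24.4] ang 0.26 z 0.1313
top0 headall 61 c [ 516.8 -333.6] size [24.3 13.1] ang 86.89 z 0.1281
(330, 245) [0.504 0.293 0.019]
(380, 330) [0.572 0.002 0.022]
(385, 460) [ 0.515 -0.35   0.124]
side0 lidplate 797 c [444.1 319.2] size [143.7 117. ] ang 86.81 z 0.0209
side0 rib 35 c [467.2 317.6] size [45.2 13.8] ang 89.81 z 0.0391
side0 rim 233 c [540.8 -22.9] size [118.2 136.8] ang 0.09 z 0.1081
side0 clips 49 c [486.2 -23.3] size [51.7  9.7] ang 87.63 z 0.1209
side0 cover 343 c [ 516.1 -337.5] size [60.6 60.4] ang 70.74 z 0.0844
side0 head 63 c [ 516.3 -338.5] size [25.7 14.3] ang 88.9 z 0.1291
side0 headall 93 c [ 516.1 -338.6] size [25.9 14.3] ang 87.82 z 0.1273
```

View pics/crop1.png

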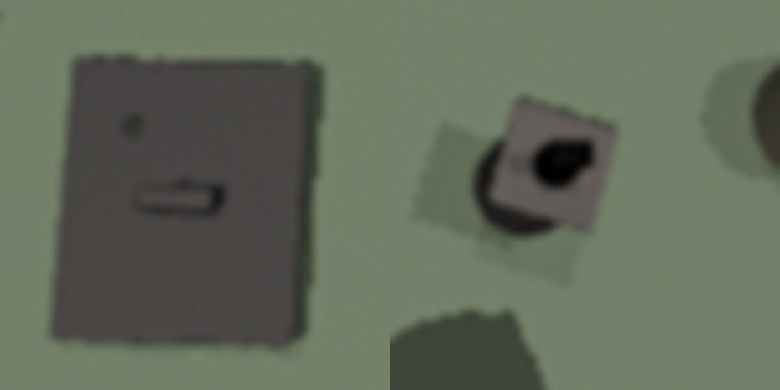

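```bash
cat > m2.py <<'E'
from m import *
for n in('top0','side0'):
    c=np.load(f'pics/{n}.npz'); w=cloud(c); g=c['image'].astype(int).sum(2)
    x,y,z=w[...,0],w[...,1],w[...,2]
    def reg(a,b,c_,d,z0,z1,m=True): return w[(x>a)&(x<b)&(y>c_)&(y<d)&(z>z0)&(z<z1)&m]
    rect(reg(.36,.58,.22,.40,.020,.030),n+' lidplate')
    rect(reg(.42,.52,.25,.37,.036,.05),n+' rib')
    P=reg(.36,.62,.24,.38,-.02,.014); P=P[(P[:,0]>.43)&(P[:,0]<.55)&(P[:,1]>.27)&(P[:,1]<.36)]
    print(' hole',len(P),P.mean(0) if len(P) else '')
    rect(reg(.4,.75,-.14,.12,.104,.116),n+' rim')
    Q=reg(.4,.75,-.14,.12,.117,.14)
    for s,k in(('lo',Q[:,0]<.57),('hi',Q[:,0]>.57)):
        if k.sum()>3: rect(Q[k],n+' clip'+s)
    rect(reg(.4,.6,-.4,-.28,.12,.14),n+' head')
    for nm,b in(('jar',(.65,.85,.05,.2,.06,.07)),('can',(.45,.65,.4,.6,.15,.17)),('spanner',(.6,.85,-.2,-.08,.004,.02)),('mug',(.45,.65,-.55,-.42,.07,.09))): 
        P=reg(*b)
        if len(P)>3: rect(P,n+' '+nm)
E
python3 m2.py
```

```text
top0 lidplate 1982 c [468.8 323.7] size [139.5 163.1] ang 86.63 z 0.0242
top0 rib 72 c [472.  298.6] size [18.4 90.7] ang 8.34 z 0.0414
 hole 18 [0.50251242 0.32771099 0.00630168]
top0 rim 331 c [570.  -20.4] size [129.5 177.1] ang 87.16 z 0.11
top0 cliplo 76 c [521.6 -18.2] size [129.6  81.3] ang 84.01 z 0.1216
top0 cliphi 54 c [641.5 -47. ] size [97.9 27.7] ang 61.02 z 0.1232
top0 head 43 c [ 516.4 -333.4] size [12.7 24.4] ang 0.26 z 0.1313
top0 jar 219 c [749.7 153.8] size [54.1 54.4] ang 47.79 z 0.0656
top0 can 640 c [550.6 516. ] size [75.5 78.1] ang 1.5 z 0.1609
top0 spanner 739 c [ 724.8 -139.8] size [249.3 119.6] ang 0.02 z 0.0064
top0 mug 205 c [ 546.  -509.6] size [74.3 90. ] ang 85.22 z 0.0812
side0 lidplate 756 c [467.1 317. ] size [142.5 162.5] ang 86.57 z 0.022
side0 rib 35 c [467.2 317.6] size [45.2 13.8] ang 89.81 z 0.0391
 hole 8 [0.54879267 0.29764401 0.00078136]
side0 rim 367 c [568.2 -23.7] size [135.2 174.1] ang 88.05 z 0.1082
side0 cliplo 49 c [486.2 -23.3] size [51.7  9.7] ang 87.63 z 0.1209
side0 cliphi 46 c [652.6 -27.8] size [50.8  9.8] ang 87.45 z 0.1209
side0 head 63 c [ 516.3 -338.5] size [25.7 14.3] ang 88.9 z 0.1291
side0 jar 160 c [748.1 147.8] size [56.6 53. ] ang 75.19 z 0.0638
side0 can 243 c [548.3 508.8] size [75.  78.2] ang 26.82 z 0.1571
side0 spanner 374 c [ 721.6 -137. ] size [111.2 244.6] ang 88.66 z 0.0068
side0 mug 338 c [ 547.8 -521.1] size [89.8 75.4] ang 65.04 z 0.0826
```

drive_tool:
  commands:
    - {"translation": [0, 0, 0], "angular": [0, 0, 1]}
    - {"translation": [0, 0, 0], "angular": [0, 0, 1]}
    - {"translation": [0, 0, 0], "angular": [0, 0, 1]}
    - {"translation": [0, 0, 0], "angular": [0, 0, 1]}
    - {"translation": [0, 0, 0], "angular": [0, 0, 1]}
    - {"translation": [0, 0, 0], "angular": [0, 0, 1]}
    - {"translation": [0, 0, 0], "angular": [0, 0, 1]}
    - {"translation": [0, 0, 0], "angular": [0, 0, 0.58]}
  grip: 1

```text
clock: 0.9
tool_pos: [0.2602, -0.5124, 0.222]
eef_rot: [-3.141, 0.0, -0.062]
ft_force: [0.1, -0.2, -1.2]
grip_width: 0.094
gripper_force: 0.0
```

```bash
cat > go.py <<'E'
import sys,numpy as np
from workcell import robot
from scipy.spatial.transform import Rotation as R
# go.py x y z yawdeg : remaining shift in tool axes (units of 50mm), turn (units of 4deg)
o=robot.get_obs(); a=[float(v) for v in sys.argv[1:5]]
Ro=R.from_euler('xyz',o['eef_rot']); Rt=R.from_euler('xyz',[np.pi,0,np.radians(a[3])])
d=np.array(a[:3])-o['tool_pos']
print('t',o['clock'],'pos',o['tool_pos'].round(4),'rpy',np.degrees(o['eef_rot']).round(2),'F',o['ft_force'].round(1),'w',round(o['grip_width'],4))
print('shift now-axes',(Ro.inv().apply(d)/.05).round(3),'target-axes',(Rt.inv().apply(d)/.05).round(3),'turn',((Ro.inv()*Rt).as_rotvec(degrees=True)/4).round(3))
E
python3 go.py .468 .319 .15 -3.4
```

```text
t 0.9 pos [ 0.2602 -0.5124  0.222 ] rpy [-1.7994e+02  3.0000e-02 -3.5300e+00] F [ 0.1 -0.2 -1.2] w 0.094
shift now-axes [  3.126 -16.851   1.454] target-axes [  3.163 -16.846   1.439] turn [-0.014  0.007 -0.032]
```

drive_tool:
  commands:
    - {"translation": [0.158, -0.4, 0.072]}
    - {"translation": [0.158, -0.84, 0.072]}
    - {"translation": [0.158, -0.84, 0.072]}
    - {"translation": [0.158, -0.84, 0.072]}
    - {"translation": [0.158, -0.84, 0.072]}
    - {"translation": [0.158, -0.84, 0.072]}
    - {"translation": [0.158, -0.84, 0.072]}
    - {"translation": [0.158, -0.84, 0.072]}
    - {"translation": [0.158, -0.84, 0.072]}
    - {"translation": [0.158, -0.84, 0.072]}
    - {"translation": [0.158, -0.84, 0.072]}
    - {"translation": [0.158, -0.84, 0.072]}
    - {"translation": [0.158, -0.84, 0.072]}
    - {"translation": [0.158, -0.84, 0.072]}
    - {"translation": [0.158, -0.84, 0.072]}
    - {"translation": [0.158, -0.84, 0.072]}
    - {"translation": [0.158, -0.84, 0.072]}
    - {"translation": [0.158, -0.84, 0.072]}
    - {"translation": [0.158, -0.84, 0.072]}
    - {"translation": [0.158, -0.84, 0.072]}

```text
invalid input
```

```bash
python3 go.py .468 .319 .060 -3.4
python3 - <<'E'
from h import *
snap('side','side1')
E
```

```text
t 0.9 pos [ 0.2602 -0.5124  0.222 ] rpy [-1.7994e+02  3.0000e-02 -3.5300e+00] F [ 0.1 -0.2 -1.2] w 0.094
shift now-axes [  3.127 -16.85    3.254] target-axes [  3.163 -16.846   3.239] turn [-0.014  0.007 -0.032]
```

View pics/side1.png

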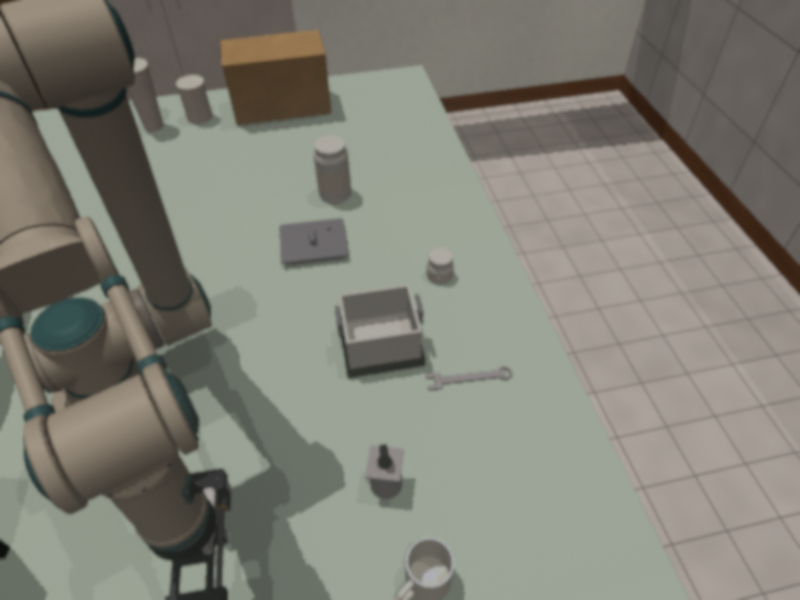

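The call was refused because every row needs an "angular" value. The picture shows the scene unchanged, with only the gripper turned, at about (200,530).

drive_tool:
  commands:
    - {"translation": [0.16, -0.4, 0.07], "angular": [0, 0, 0]}
    - {"translation": [0.16, -0.86, 0.07], "angular": [0, 0, 0]}
    - {"translation": [0.16, -0.86, 0.07], "angular": [0, 0, 0]}
    - {"translation": [0.16, -0.86, 0.07], "angular": [0, 0, 0]}
    - {"translation": [0.16, -0.86, 0.07], "angular": [0, 0, 0]}
    - {"translation": [0.16, -0.86, 0.07], "angular": [0, 0, 0]}
    - {"translation": [0.16, -0.86, 0.07], "angular": [0, 0, 0]}
    - {"translation": [0.16, -0.86, 0.07], "angular": [0, 0, 0]}
    - {"translation": [0.16, -0.86, 0.07], "angular": [0, 0, 0]}
    - {"translation": [0.16, -0.86, 0.07], "angular": [0, 0, 0]}
    - {"translation": [0.16, -0.86, 0.07], "angular": [0, 0, 0]}
    - {"translation": [0.16, -0.86, 0.07], "angular": [0, 0, 0]}
    - {"translation": [0.16, -0.86, 0.07], "angular": [0, 0, 0]}
    - {"translation": [0.16, -0.86, 0.07], "angular": [0, 0, 0]}
    - {"translation": [0.16, -0.86, 0.07], "angular": [0, 0, 0]}
    - {"translation": [0.16, -0.86, 0.07], "angular": [0, 0, 0]}
    - {"translation": [0.16, -0.86, 0.07], "angular": [0, 0, 0]}
    - {"translation": [0.16, -0.86, 0.07], "angular": [0, 0, 0]}
    - {"translation": [0.16, -0.86, 0.07], "angular": [0, 0, 0]}
    - {"translation": [0.12, -0.86, 0.07], "angular": [0, 0, 0]}

```text
clock: 2.95
tool_pos: [0.4678, 0.3152, 0.152]
eef_rot: [3.141, 0.0, -0.058]
ft_force: [-0.1, 0.3, 0.7]
grip_width: 0.0937
gripper_force: 0.0
```

```bash
python3 go.py .468 .319 .060 -3.4
```

```text
t 2.95 pos [0.4678 0.3152 0.152 ] rpy [ 1.7997e+02  1.0000e-02 -3.3400e+00] F [-0.1  0.3  0.7] w 0.0937
shift now-axes [-1.000e-03 -7.600e-02  1.839e+00] target-axes [-1.000e-03 -7.500e-02  1.839e+00] turn [0.007 0.001 0.015]
```

drive_tool:
  commands:
    - {"translation": [0, -0.07, 0.5], "angular": [0, 0, 0]}
    - {"translation": [0, 0, 0.5], "angular": [0, 0, 0]}
    - {"translation": [0, 0, 0.5], "angular": [0, 0, 0]}
    - {"translation": [0, 0, 0.4], "angular": [0, 0, 0]}
    - {"translation": [0, 0, 0.26], "angular": [0, 0, 0]}
    - {"translation": [0, 0, 0], "angular": [0, 0, 0]}

```text
clock: 3.55
tool_pos: [0.4666, 0.3162, 0.0426]
eef_rot: [3.139, 0.004, -0.059]
ft_force: [-0.6, -0.2, -0.1]
grip_width: 0.0938
gripper_force: 0.0
```

drive_tool:
  commands:
    - {"translation": [0, 0, 0], "angular": [0, 0, 0]}
    - {"translation": [0, 0, 0], "angular": [0, 0, 0]}
    - {"translation": [0, 0, 0], "angular": [0, 0, 0]}
    - {"translation": [0, 0, 0], "angular": [0, 0, 0]}
    - {"translation": [0, 0, 0], "angular": [0, 0, 0]}
    - {"translation": [0, 0, 0], "angular": [0, 0, 0]}
    - {"translation": [0, 0, 0], "angular": [0, 0, 0]}
    - {"translation": [0, 0, 0], "angular": [0, 0, 0]}
  grip: -1

```text
clock: 4.35
tool_pos: [0.4682, 0.3173, 0.0447]
eef_rot: [-3.141, -0.001, -0.06]
ft_force: [-0.7, 1.4, 2.1]
grip_width: 0.0436
gripper_force: 30.0
```

drive_tool:
  commands:
    - {"translation": [0, 0, -0.4], "angular": [0, 0, 0]}
    - {"translation": [0, 0, -0.6], "angular": [0, 0, 0]}
    - {"translation": [0, 0, -0.8], "angular": [0, 0, 0]}
    - {"translation": [0, 0, -0.8], "angular": [0, 0, 0]}
    - {"translation": [0, 0, -0.5], "angular": [0, 0, 0]}
    - {"translation": [0.2, 0.3, 0], "angular": [0, 0, 0]}
    - {"translation": [0.2, 0.5, 0], "angular": [0, 0, 0]}
    - {"translation": [0.2, 0.6, 0], "angular": [0, 0, 0]}
    - {"translation": [0.2, 0.6, 0], "angular": [0, 0, 0]}
    - {"translation": [0.2, 0.6, 0], "angular": [0, 0, 0]}
    - {"translation": [0.2, 0.6, 0], "angular": [0, 0, 0]}
    - {"translation": [0.2, 0.6, 0], "angular": [0, 0, 0]}
    - {"translation": [0.2, 0.6, 0], "angular": [0, 0, 0]}
    - {"translation": [0.2, 0.6, 0], "angular": [0, 0, 0]}
    - {"translation": [0.2, 0.6, 0], "angular": [0, 0, 0]}
    - {"translation": [0.2, 0.6, 0], "angular": [0, 0, 0]}
    - {"translation": [0.22, 0.5, 0], "angular": [0, 0, 0]}
    - {"translation": [0, 0, 0], "angular": [0, 0, -0.3]}
    - {"translation": [0, 0, 0], "angular": [0, 0, 0]}

```text
clock: 6.25
tool_pos: [0.5682, -0.025, 0.1987]
eef_rot: [-3.141, 0.002, -0.04]
ft_force: [0.7, 0.3, -2.3]
grip_width: 0.044
gripper_force: 30.0
```

```bash
cat > m3.py <<'E'
from m import *
for n in('top','side'):
    c=snap(n,n+'2'); w=cloud(c); x,y,z=w[...,0],w[...,1],w[...,2]
    def reg(a,b,c_,d,z0,z1): return w[(x>a)&(x<b)&(y>c_)&(y<d)&(z>z0)&(z<z1)]
    rect(reg(.4,.75,-.14,.12,.170,.187),n+' lidplate')
    Q=reg(.4,.75,-.14,.12,.117,.14)
    for s,k in(('lo',Q[:,0]<.57),('hi',Q[:,0]>.57)):
        if k.sum()>3: rect(Q[k],n+' clip'+s)
E
python3 m3.py; python3 go.py .5695 -.0225 .2 -2.2
```

```text
top lidplate 1083 c [552.2 -16.4] size [117.6 133.1] ang 84.96 z 0.1775
top cliplo 65 c [487.  -18.1] size [50.9  9.4] ang 87.98 z 0.1213
side lidplate 1728 c [567.1 -25.5] size [142.6 163. ] ang 87.83 z 0.1758
side cliplo 24 c [483.7 -23.1] size [49.5  4.7] ang 87.97 z 0.121
t 6.35 pos [ 0.5681 -0.0239  0.199 ] rpy [-1.7996e+02  9.0000e-02 -2.1900e+00] F [-0.1 -0.3 -1.7] w 0.0432
shift now-axes [ 0.028 -0.028 -0.02 ] target-axes [ 0.028 -0.028 -0.02 ] turn [-0.009  0.021  0.003]
```

View pics/side2.png

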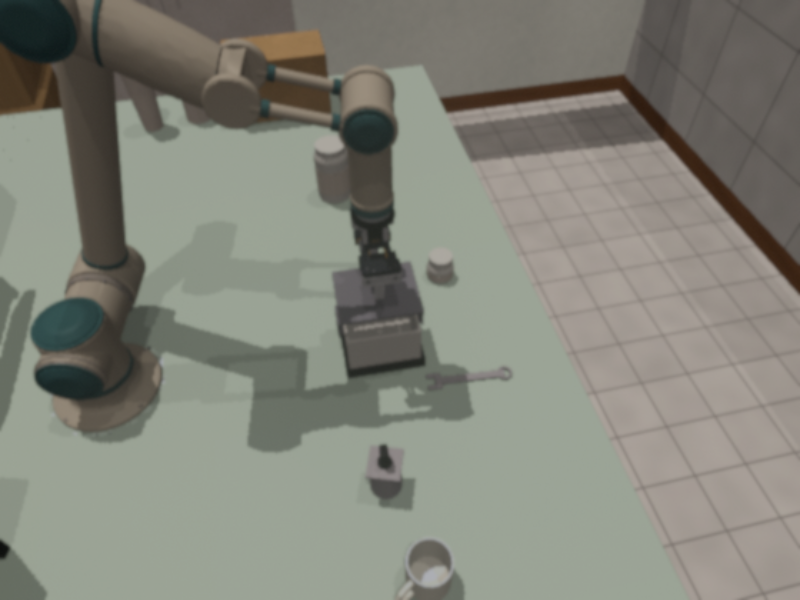

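The lid is held over the tub at about (378,295). I'll overlay the model outlines on it to measure the offset between lid and tub.

```bash
cat > ov.py <<'E'
from h import *
def proj(c,P):
    E=c['extrinsics'];K=c['camera_matrix'];q=P@E[:3,:3].T+E[:3,3];q=q@K.T;return q[:,:2]/q[:,2:]
def panel(c,box,polys,W=400,H=300):
    x0,y0,s=box;k=W/s;h=int(round(s*H/W));im=cv2.resize(c['image'][y0:y0+h,x0:x0+s,::-1],(W,H),interpolation=cv2.INTER_CUBIC)
    im=cv2.convertScaleAbs(im,alpha=1.4)
    for P,col in polys:
        q=((proj(c,P)-[x0,y0]+.5)*k); cv2.polylines(im,[np.round(q*8).astype(int)],True,col,1,cv2.LINE_AA,3)
    return im
def rc(cx,cy,z,lx,ly,yaw,ox=0,oy=0):
    a=np.radians(yaw);b=np.array([[-1,-1],[1,-1],[1,1],[-1,1]])*[lx/2,ly/2]+[ox,oy]
    R=np.array([[np.cos(a),-np.sin(a)],[np.sin(a),np.cos(a)]]);return np.c_[b@R.T+[cx,cy],np.full(4,z)]
E
python3 - <<'E'
from ov import *
L=lambda n:dict(np.load(f'pics/{n}.npz'))
tub=(.5695,-.0235,-2.2)
T=[(rc(tub[0],tub[1],.11,.15,.13,tub[2]),(0,0,255)),(rc(tub[0],tub[1],.11,.14,.12,tub[2]),(0,255,255))]
D=[(rc(.5681,-.0239,.177,.163,.138,-2.2),(0,255,0))]
a=panel(L('side0'),(225,190,90),T);b=panel(L('side2'),(225,175,90),D);c=panel(L('top0'),(245,190,90),T);d=panel(L('top2'),(245,190,90),D)
cv2.imwrite('pics/ov1.png',np.vstack([np.hstack([a,b]),np.hstack([c,d])]))
E
```

```text
(no output)
```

View pics/ov1.png

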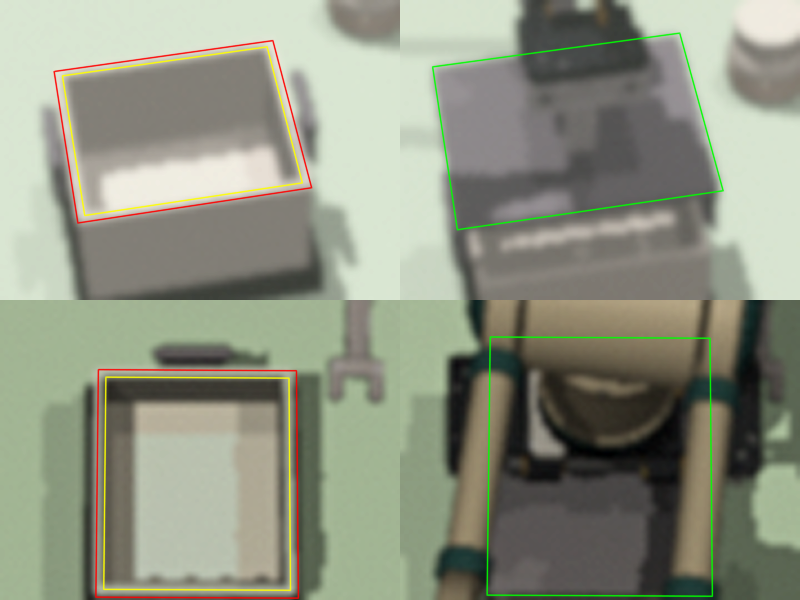

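The tub outline fits at (0.5695, -0.0235, yaw -2.2°) in both views, and the lid outline matches the TCP pose within about 1 mm. Next I lower the lid.

drive_tool:
  commands:
    - {"translation": [0.028, 0, 0.2], "angular": [0, 0, 0]}
    - {"translation": [0, 0, 0.25], "angular": [0, 0, 0]}
    - {"translation": [0, 0, 0.25], "angular": [0, 0, 0]}
    - {"translation": [0, 0, 0.18], "angular": [0, 0, 0]}
    - {"translation": [0, 0, 0.04], "angular": [0, 0, 0]}
    - {"translation": [0, 0, 0.04], "angular": [0, 0, 0]}
    - {"translation": [0, 0, 0], "angular": [0, 0, 0]}
    - {"translation": [0, 0, 0], "angular": [0, 0, 0]}

```text
clock: 7.15
tool_pos: [0.5706, -0.0249, 0.1519]
eef_rot: [3.141, -0.001, -0.039]
ft_force: [0.5, 0.5, -1.4]
grip_width: 0.0436
gripper_force: 30.0
```

drive_tool:
  commands:
    - {"translation": [0, 0, 0.02], "angular": [0, 0, 0]}
    - {"translation": [0, 0, 0.02], "angular": [0, 0, 0]}
    - {"translation": [0, 0, 0.02], "angular": [0, 0, 0]}
    - {"translation": [0, 0, 0.02], "angular": [0, 0, 0]}
    - {"translation": [0, 0, 0.02], "angular": [0, 0, 0]}
    - {"translation": [0, 0, 0], "angular": [0, 0, 0]}
    - {"translation": [0, 0, 0], "angular": [0, 0, 0]}

```text
clock: 7.85
tool_pos: [0.5705, -0.0248, 0.1469]
eef_rot: [3.141, -0.001, -0.038]
ft_force: [-0.8, 0.9, 3.3]
grip_width: 0.044
gripper_force: 30.0
```

drive_tool:
  commands:
    - {"translation": [0, 0, 0], "angular": [0, 0, 0]}
    - {"translation": [0, 0, 0], "angular": [0, 0, 0]}
    - {"translation": [0, 0, 0], "angular": [0, 0, 0]}
    - {"translation": [0, 0, 0], "angular": [0, 0, 0]}
    - {"translation": [0, 0, -0.3], "angular": [0, 0, 0]}
    - {"translation": [0, 0, -0.5], "angular": [0, 0, 0]}
    - {"translation": [0, 0, -0.4], "angular": [0, 0, 0]}
    - {"translation": [0, 0, 0], "angular": [0, 0, 0]}
  grip: 0.3

```text
clock: 8.65
tool_pos: [0.5721, -0.025, 0.2091]
eef_rot: [3.141, -0.006, -0.038]
ft_force: [0.6, -0.2, -0.2]
grip_width: 0.0608
gripper_force: 0.0
```

```bash
cat > m4.py <<'E'
from m import *
import sys
tag=sys.argv[1]
for n in('side',):
    c=snap(n,n+tag); w=cloud(c); x,y,z=w[...,0],w[...,1],w[...,2]
    P=w[(x>.47)&(x<.67)&(y>-.1)&(y<.06)&(z>.105)&(z<.135)]
    A=np.c_[P[:,0]-.5695,P[:,1]+.0235,np.ones(len(P))]
    keep=np.ones(len(P),bool)
    for _ in range(8):
        s=np.linalg.lstsq(A[keep],P[keep,2],rcond=None)[0]; r=P[:,2]-A@s; keep=abs(r)<max(.0015,1.5*np.std(r[keep]))if _<4 else abs(r)<.0025
    print(n,'plate z',s[2].round(4),'tilt deg x,y',np.degrees(s[:2]).round(2),keep.sum())
    rect(P[abs(r)<.003],'plate')
E
python3 m4.py 3; python3 go.py .6275 -.0270 .15 -2.2
```

```text
side plate z 0.1252 tilt deg x,y [ 0.09 -0.05] 1587
plate 1738 c [569.4 -26.7] size [141.6 172.1] ang 87.83 z 0.1253
t 8.7 pos [ 0.571  -0.0249  0.2074] rpy [ 1.7997e+02 -1.6000e-01 -2.2000e+00] F [ 0.   0.1 -0.4] w 0.0609
shift now-axes [ 1.128 -0.002  1.151] target-axes [ 1.131e+00 -1.000e-03  1.148e+00] turn [ 0.006 -0.041 -0.001]
```

drive_tool:
  commands:
    - {"translation": [0.4, 0, 0], "angular": [0, 0, 0]}
    - {"translation": [0.5, 0, 0], "angular": [0, 0, 0]}
    - {"translation": [0.22, 0, 0.2], "angular": [0, 0, 0]}
    - {"translation": [0, 0, 0.4], "angular": [0, 0, 0]}
    - {"translation": [0, 0, 0.4], "angular": [0, 0, 0]}
    - {"translation": [0, 0, 0.15], "angular": [0, 0, 0]}
    - {"translation": [0, 0, 0], "angular": [0, 0, 0]}
    - {"translation": [0, 0, 0], "angular": [0, 0, 0]}
  grip: -1

```text
clock: 9.5
tool_pos: [0.6261, -0.0269, 0.1489]
eef_rot: [3.142, 0.0, -0.038]
ft_force: [0.1, 0.4, -0.4]
grip_width: 0.0012
gripper_force: 0.0
```

drive_tool:
  commands:
    - {"translation": [0, 0, 0.04], "angular": [0, 0, 0]}
    - {"translation": [0, 0, 0.04], "angular": [0, 0, 0]}
    - {"translation": [0, 0, 0.04], "angular": [0, 0, 0]}
    - {"translation": [0, 0, 0.04], "angular": [0, 0, 0]}
    - {"translation": [0, 0, 0.04], "angular": [0, 0, 0]}
    - {"translation": [0, 0, 0.04], "angular": [0, 0, 0]}
    - {"translation": [0, 0, 0], "angular": [0, 0, 0]}

```text
clock: 10.2
tool_pos: [0.6258, -0.0269, 0.1372]
eef_rot: [3.141, 0.001, -0.038]
ft_force: [-2.8, 0.3, 5.7]
grip_width: 0.0003
gripper_force: 2.4
```

drive_tool:
  commands:
    - {"translation": [0, 0, 0.04], "angular": [0, 0, 0]}
    - {"translation": [0, 0, 0.04], "angular": [0, 0, 0]}
    - {"translation": [0, 0, 0.04], "angular": [0, 0, 0]}
    - {"translation": [0, 0, 0.04], "angular": [0, 0, 0]}
    - {"translation": [0, 0, 0], "angular": [0, 0, 0]}

```text
clock: 10.7
tool_pos: [0.6263, -0.0267, 0.1288]
eef_rot: [-3.141, -0.0, -0.038]
ft_force: [-1.4, 0.8, 4.2]
grip_width: 0.0003
gripper_force: 2.4
```

drive_tool:
  commands:
    - {"translation": [0, 0, 0.04], "angular": [0, 0, 0]}
    - {"translation": [0, 0, 0.04], "angular": [0, 0, 0]}
    - {"translation": [0, 0, 0.04], "angular": [0, 0, 0]}
    - {"translation": [0, 0, 0], "angular": [0, 0, 0]}

```text
clock: 11.1
tool_pos: [0.6264, -0.0267, 0.1235]
eef_rot: [-3.141, -0.001, -0.038]
ft_force: [-1.4, 2.0, 7.3]
grip_width: 0.0004
gripper_force: 3.7
```

drive_tool:
  commands:
    - {"translation": [0, 0, 0.04], "angular": [0, 0, 0]}
    - {"translation": [0, 0, 0.04], "angular": [0, 0, 0]}
    - {"translation": [0, 0, 0], "angular": [0, 0, 0]}

```text
clock: 11.4
tool_pos: [0.6264, -0.0267, 0.1199]
eef_rot: [-3.141, -0.001, -0.038]
ft_force: [-2.4, 1.9, 9.5]
grip_width: 0.0005
gripper_force: 4.6
```

drive_tool:
  commands:
    - {"translation": [0, 0, 0.04], "angular": [0, 0, 0]}
    - {"translation": [0, 0, 0.03], "angular": [0, 0, 0]}
    - {"translation": [0, 0, 0], "angular": [0, 0, 0]}

```text
clock: 11.7
tool_pos: [0.6264, -0.0268, 0.1168]
eef_rot: [-3.142, -0.001, -0.038]
ft_force: [-2.2, 1.3, 11.1]
grip_width: 0.0002
gripper_force: 5.3
```

drive_tool:
  commands:
    - {"translation": [0, 0, 0.02], "angular": [0, 0, 0]}
    - {"translation": [0, 0, 0.02], "angular": [0, 0, 0]}
    - {"translation": [0, 0, 0], "angular": [0, 0, 0]}

```text
clock: 12.0
tool_pos: [0.6265, -0.0267, 0.1158]
eef_rot: [3.142, -0.002, -0.038]
ft_force: [-4.4, 2.1, 14.9]
grip_width: 0.0003
gripper_force: 7.1
```

drive_tool:
  commands:
    - {"translation": [0, 0, 0.02], "angular": [0, 0, 0]}
    - {"translation": [0, 0, 0], "angular": [0, 0, 0]}

```text
clock: 12.2
tool_pos: [0.6265, -0.0268, 0.1157]
eef_rot: [3.141, -0.002, -0.038]
ft_force: [-5.4, 1.4, 19.5]
grip_width: 0.0005
gripper_force: 9.1
```

drive_tool:
  commands:
    - {"translation": [0, 0, 0.02], "angular": [0, 0, 0]}
    - {"translation": [0, 0, 0], "angular": [0, 0, 0]}

```text
clock: 12.4
tool_pos: [0.6265, -0.0267, 0.1156]
eef_rot: [3.141, -0.003, -0.038]
ft_force: [-6.6, 1.1, 22.4]
grip_width: 0.0007
gripper_force: 11.1
```

drive_tool:
  commands:
    - {"translation": [0, 0, -0.2], "angular": [0, 0, 0]}
    - {"translation": [0, 0, -0.4], "angular": [0, 0, 0]}
    - {"translation": [0, 0, -0.6], "angular": [0, 0, 0]}
    - {"translation": [0, 0, -0.4], "angular": [0, 0, 0]}
    - {"translation": [-0.5, 0, 0], "angular": [0, 0, 0]}
    - {"translation": [-0.7, 0, 0], "angular": [0, 0, 0]}
    - {"translation": [-0.7, 0, 0], "angular": [0, 0, 0]}
    - {"translation": [-0.4, 0, 0], "angular": [0, 0, 0]}
    - {"translation": [0, 0, 0], "angular": [0, 0, 0]}
    - {"translation": [0, 0, 0], "angular": [0, 0, 0]}

```text
clock: 13.4
tool_pos: [0.5123, -0.0228, 0.1915]
eef_rot: [3.141, -0.002, -0.039]
ft_force: [-0.5, 0.9, -0.0]
grip_width: 0.0004
gripper_force: 0.0
```

```bash
python3 m4.py 4; python3 go.py .5115 -.0220 .15 -2.2
```

```text
side plate z 0.1197 tilt deg x,y [-4.55 -0.04] 1538
plate 1658 c [569.2 -26. ] size [141.9 169.8] ang 88.29 z 0.1195
t 13.45 pos [ 0.5128 -0.0228  0.1914] rpy [ 1.7997e+02 -1.0000e-01 -2.2100e+00] F [ 0.4 -0.3  0.6] w 0.0003
shift now-axes [-0.028 -0.016  0.829] target-axes [-0.027 -0.015  0.829] turn [ 0.006 -0.026 -0.001]
```

The +x clip has snapped, leaving the lid tilted 4.5°. Now the -x end.

drive_tool:
  commands:
    - {"translation": [-0.02, 0, 0.3], "angular": [0, 0, 0]}
    - {"translation": [0, 0, 0.4], "angular": [0, 0, 0]}
    - {"translation": [0, 0, 0.2], "angular": [0, 0, 0]}
    - {"translation": [0, 0, 0.06], "angular": [0, 0, 0]}
    - {"translation": [0, 0, 0.06], "angular": [0, 0, 0]}
    - {"translation": [0, 0, 0.06], "angular": [0, 0, 0]}
    - {"translation": [0, 0, 0.04], "angular": [0, 0, 0]}
    - {"translation": [0, 0, 0.04], "angular": [0, 0, 0]}
    - {"translation": [0, 0, 0.04], "angular": [0, 0, 0]}
    - {"translation": [0, 0, 0.04], "angular": [0, 0, 0]}
    - {"translation": [0, 0, 0.04], "angular": [0, 0, 0]}
    - {"translation": [0, 0, 0], "angular": [0, 0, 0]}

```text
clock: 14.65
tool_pos: [0.5116, -0.0227, 0.1285]
eef_rot: [3.141, -0.003, -0.038]
ft_force: [-1.2, -0.4, 12.6]
grip_width: 0.0004
gripper_force: 7.1
```

drive_tool:
  commands:
    - {"translation": [0, 0, 0.04], "angular": [0, 0, 0]}
    - {"translation": [0, 0, 0.04], "angular": [0, 0, 0]}
    - {"translation": [0, 0, 0.04], "angular": [0, 0, 0]}
    - {"translation": [0, 0, 0], "angular": [0, 0, 0]}

```text
clock: 15.05
tool_pos: [0.5116, -0.0227, 0.1226]
eef_rot: [3.141, -0.003, -0.038]
ft_force: [0.7, -0.1, 6.8]
grip_width: 0.0002
gripper_force: 3.6
```

drive_tool:
  commands:
    - {"translation": [0, 0, 0.02], "angular": [0, 0, 0]}
    - {"translation": [0, 0, 0.02], "angular": [0, 0, 0]}
    - {"translation": [0, 0, 0], "angular": [0, 0, 0]}

```text
clock: 15.35
tool_pos: [0.5116, -0.0227, 0.1208]
eef_rot: [3.141, -0.004, -0.038]
ft_force: [0.6, 0.3, 8.3]
grip_width: 0.0005
gripper_force: 4.0
```

drive_tool:
  commands:
    - {"translation": [0, 0, 0.04], "angular": [0, 0, 0]}
    - {"translation": [0, 0, 0.04], "angular": [0, 0, 0]}
    - {"translation": [0, 0, 0.02], "angular": [0, 0, 0]}
    - {"translation": [0, 0, 0.02], "angular": [0, 0, 0]}
    - {"translation": [0, 0, 0], "angular": [0, 0, 0]}

```text
clock: 15.85
tool_pos: [0.5116, -0.0227, 0.1153]
eef_rot: [3.141, -0.004, -0.038]
ft_force: [0.0, 0.1, 10.8]
grip_width: 0.0005
gripper_force: 5.4
```

drive_tool:
  commands:
    - {"translation": [0, 0, 0.02], "angular": [0, 0, 0]}
    - {"translation": [0, 0, 0.02], "angular": [0, 0, 0]}
    - {"translation": [0, 0, 0], "angular": [0, 0, 0]}

```text
clock: 16.15
tool_pos: [0.5116, -0.0227, 0.1142]
eef_rot: [3.141, -0.004, -0.038]
ft_force: [-1.0, 0.5, 15.5]
grip_width: 0.0004
gripper_force: 7.9
```

drive_tool:
  commands:
    - {"translation": [0, 0, -0.2], "angular": [0, 0, 0]}
    - {"translation": [0, 0, -0.5], "angular": [0, 0, 0]}
    - {"translation": [0, 0, -0.8], "angular": [0, 0, 0]}
    - {"translation": [0, 0, -0.7], "angular": [0, 0, 0]}
    - {"translation": [0, 0.4, -0.2], "angular": [0, 0, 0]}
    - {"translation": [0, 0.7, 0], "angular": [0, 0, 0]}
    - {"translation": [0, 0.7, 0], "angular": [0, 0, 0]}
    - {"translation": [0, 0.7, 0], "angular": [0, 0, 0]}
    - {"translation": [0, 0.7, 0], "angular": [0, 0, 0]}
    - {"translation": [0, 0.7, 0], "angular": [0, 0, 0]}
    - {"translation": [0.2, 0.7, 0], "angular": [0, 0, 0]}
    - {"translation": [0.2, 0.7, 0], "angular": [0, 0, 0]}
    - {"translation": [0, 0.5, 0], "angular": [0, 0, 0]}
    - {"translation": [0, 0, 0], "angular": [0, 0, 0]}
  grip: 0.2

```text
clock: 17.55
tool_pos: [0.5184, -0.316, 0.2302]
eef_rot: [3.141, 0.002, -0.042]
ft_force: [-0.1, -0.3, 0.1]
grip_width: 0.0569
gripper_force: 0.0
```

```bash
python3 m4.py 5;python3 go.py .516 -.3365 .2 -1
python3 - <<'E'
from ov import *
t=snap('top','top5'); s=dict(np.load('pics/side5.npz')); s0=dict(np.load('pics/side0.npz'))
a=np.radians(-2.2); cx,cy=.5695,-.0235
def circ(cx,cy,z,r): k=np.linspace(0,6.283,33)[:-1]; return np.c_[cx+r*np.cos(k),cy+r*np.sin(k),np.full(32,z)]
hx=cx+.042*np.cos(a)-.030*np.sin(a); hy=cy+.042*np.sin(a)+.030*np.cos(a); print('hole',hx,hy)
T=[(rc(cx,cy,.115,.163,.138,-2.2),(0,0,255)),(circ(hx,hy,.115,.0055),(0,255,255)),(rc(cx,cy,.133,.014,.044,-2.2),(0,255,0))]
P=[(rc(.516,-.3365,.13,.014,.024,-1),(0,255,0)),(circ(.516,-.3365,.09,.013),(0,255,255))]
t0=dict(np.load('pics/top0.npz'))
cv2.imwrite('pics/ov2.png',np.vstack([np.hstack([panel(s,(225,180,90),T),panel(t,(240,190,90),T)]),np.hstack([panel(s0,(245,300,50),P),panel(t0,(370,228,50),P)])]))
E
```

```text
side plate z 0.1137 tilt deg x,y [ 0.14 -0.2 ] 489
plate 523 c [569.6 -26.2] size [141.2 162.6] ang 88.18 z 0.1139
t 17.6 pos [ 0.5184 -0.3138  0.2304] rpy [-1.7992e+02  1.1000e-01 -2.3300e+00] F [ 0.4  0.9 -0.4] w 0.0564
shift now-axes [-0.027  0.457  0.607] target-axes [-0.039  0.455  0.607] turn [-0.021  0.028 -0.334]
hole 0.6126206767618716 0.004865599510642794
```

View pics/ov2.png

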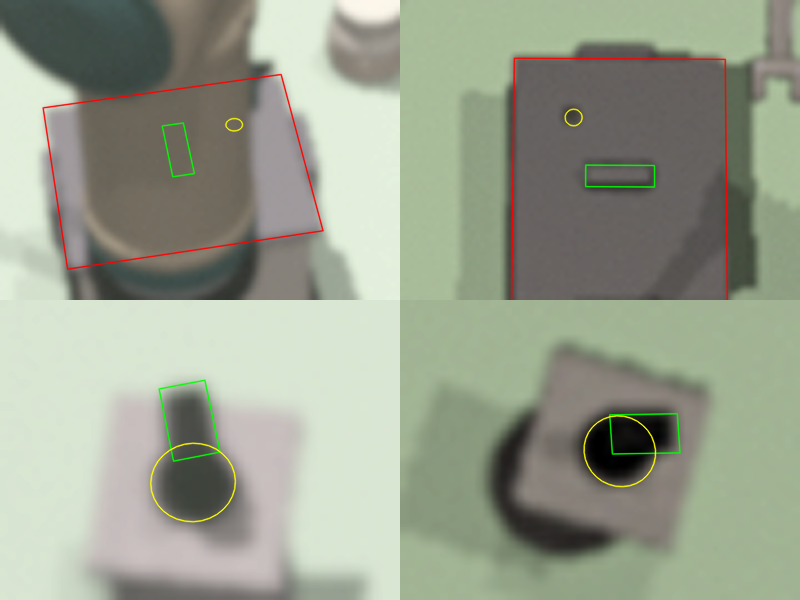

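The lid sits level at z≈0.114. The pipe outlines fit at (0.516, -0.3365). Now I grasp the pipe head across its 24 mm side.

drive_tool:
  commands:
    - {"translation": [0, 0, 0], "angular": [0, 0, -0.33]}
    - {"translation": [-0.04, 0.25, 0], "angular": [0, 0, 0]}
    - {"translation": [0, 0.2, 0], "angular": [0, 0, 0]}
    - {"translation": [0, 0, 0.4], "angular": [0, 0, 0]}
    - {"translation": [0, 0, 0.6], "angular": [0, 0, 0]}
    - {"translation": [0, 0, 0.5], "angular": [0, 0, 0]}
    - {"translation": [0, 0, 0], "angular": [0, 0, 0]}
    - {"translation": [0, 0, 0], "angular": [0, 0, 0]}

```text
clock: 18.45
tool_pos: [0.5169, -0.3359, 0.1568]
eef_rot: [3.141, 0.0, -0.015]
ft_force: [0.5, -1.0, 0.1]
grip_width: 0.0564
gripper_force: 0.0
```

```bash
python3 go.py .516 -.3365 .113 -1
```

```text
t 18.45 pos [ 0.5169 -0.3359  0.1568] rpy [179.99   0.    -0.89] F [ 0.5 -1.   0.1] w 0.0564
shift now-axes [-0.018  0.012  0.876] target-axes [-0.018  0.012  0.876] turn [0.003 0.001 0.029]
```

drive_tool:
  commands:
    - {"translation": [-0.018, 0.012, 0.4], "angular": [0, 0, 0]}
    - {"translation": [0, 0, 0.3], "angular": [0, 0, 0]}
    - {"translation": [0, 0, 0.18], "angular": [0, 0, 0]}
    - {"translation": [0, 0, 0], "angular": [0, 0, 0]}
    - {"translation": [0, 0, 0], "angular": [0, 0, 0]}

```text
clock: 18.95
tool_pos: [0.5165, -0.3367, 0.1137]
eef_rot: [3.14, -0.002, -0.015]
ft_force: [-0.1, 0.9, -0.3]
grip_width: 0.0563
gripper_force: 0.0
```

drive_tool:
  commands:
    - {"translation": [0, 0, 0], "angular": [0, 0, 0]}
    - {"translation": [0, 0, 0], "angular": [0, 0, 0]}
    - {"translation": [0, 0, 0], "angular": [0, 0, 0]}
    - {"translation": [0, 0, 0], "angular": [0, 0, 0]}
    - {"translation": [0, 0, 0], "angular": [0, 0, 0]}
    - {"translation": [0, 0, 0], "angular": [0, 0, 0]}
  grip: -1

```text
clock: 19.55
tool_pos: [0.5159, -0.3362, 0.1127]
eef_rot: [3.141, -0.0, -0.015]
ft_force: [-0.7, -0.8, 0.5]
grip_width: 0.0239
gripper_force: 30.0
```

drive_tool:
  commands:
    - {"translation": [0, 0, -0.15], "angular": [0, 0, 0]}
    - {"translation": [0, 0, -0.35], "angular": [0, 0, 0]}
    - {"translation": [0, 0, -0.6], "angular": [0, 0, 0]}
    - {"translation": [0, 0, -0.8], "angular": [0, 0, 0]}
    - {"translation": [0, 0, -0.6], "angular": [0, 0, 0]}
    - {"translation": [0, 0, -0.35], "angular": [0, 0, 0]}
    - {"translation": [0.1, -0.25, 0], "angular": [0, 0, 0]}
    - {"translation": [0.13, -0.5, 0], "angular": [0, 0, 0]}
    - {"translation": [0.16, -0.6, 0], "angular": [0, 0, 0]}
    - {"translation": [0.16, -0.6, 0], "angular": [0, 0, 0]}
    - {"translation": [0.16, -0.6, 0], "angular": [0, 0, 0]}
    - {"translation": [0.16, -0.6, 0], "angular": [0, 0, 0]}
    - {"translation": [0.16, -0.6, 0], "angular": [0, 0, 0]}
    - {"translation": [0.16, -0.6, 0], "angular": [0, 0, 0]}
    - {"translation": [0.16, -0.6, 0], "angular": [0, 0, 0]}
    - {"translation": [0.16, -0.6, 0], "angular": [0, 0, 0]}
    - {"translation": [0.16, -0.6, 0], "angular": [0, 0, 0]}
    - {"translation": [0.1, -0.5, 0], "angular": [0, 0, 0]}
    - {"translation": [0.06, -0.2, 0], "angular": [0, 0, 0]}
    - {"translation": [0, 0, 0], "angular": [0, 0, 0]}

```text
clock: 21.55
tool_pos: [0.6121, 0.0067, 0.2538]
eef_rot: [-3.141, 0.002, -0.013]
ft_force: [-0.1, -1.0, -1.7]
grip_width: 0.0239
gripper_force: 30.0
```

```bash
python3 go.py .6126 .0049 .23 -1
python3 - <<'E'
from ov import *
robot.get_obs()
s=snap('side','side6');t=snap('top','top6'); o=robot.get_obs(); p=o['tool_pos']; print(p)
def circ(cx,cy,z,r): k=np.linspace(0,6.283,33)[:-1]; return np.c_[cx+r*np.cos(k),cy+r*np.sin(k),np.full(32,z)]
zo=p[2]-.0277
rod=np.array([[p[0],p[1],zo],[p[0],p[1],zo-.077]])
T=[(rc(.5695,-.0235,.115,.163,.138,-2.2),(0,0,255)),(circ(.6126,.0049,.115,.0055),(0,255,255)),(circ(p[0],p[1],zo,.013),(0,255,0)),(rod,(255,0,0))]
a=panel(s,(250,155,50),T); b=panel(s,(250,155,50),[]); c=panel(t,(260,185,60),T); d=panel(t,(260,185,60),[])
cv2.imwrite('pics/ov3.png',np.vstack([np.hstack([a,b]),np.hstack([c,d])]))
E
```

```text
t 21.55 pos [0.6121 0.0067 0.2538] rpy [-1.7999e+02  1.2000e-01 -7.4000e-01] F [-0.1 -1.  -1.7] w 0.0239
shift now-axes [0.011 0.036 0.475] target-axes [0.01  0.036 0.475] turn [-0.004  0.031  0.065]
[0.61207157 0.00451445 0.25427605]
```

View pics/ov3.png

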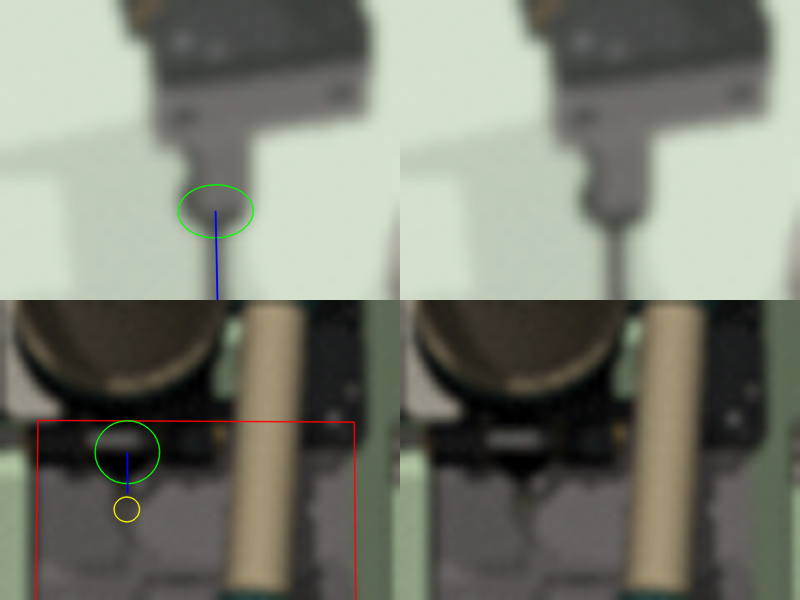

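The rod lies under the TCP to within about 0.5 mm in the side view (column 214 against the drawn 216). I'll lower the tip to just above the lid and look again.

drive_tool:
  commands:
    - {"translation": [0.01, 0, 0.2], "angular": [0, 0, 0]}
    - {"translation": [0, 0, 0.2], "angular": [0, 0, 0]}
    - {"translation": [0, 0, 0.17], "angular": [0, 0, 0]}
    - {"translation": [0, 0, 0], "angular": [0, 0, 0]}
    - {"translation": [0, 0, 0], "angular": [0, 0, 0]}

```text
clock: 22.15
tool_pos: [0.6129, 0.0046, 0.226]
eef_rot: [3.142, 0.001, -0.016]
ft_force: [0.5, -0.5, -0.8]
grip_width: 0.0236
gripper_force: 30.0
```

Run:
```python
from ov import *
s=snap('side','side7');t=snap('top','top7'); o=robot.get_obs(); p=o['tool_pos']; print(p,o['ft_force'])
def circ(cx,cy,z,r): k=np.linspace(0,6.283,33)[:-1]; return np.c_[cx+r*np.cos(k),cy+r*np.sin(k),np.full(32,z)]
zo=p[2]-.0277
rod=np.array([[p[0],p[1],zo],[p[0],p[1],zo-.077]])
T=[(rc(.5695,-.0235,.115,.163,.138,-2.2),(0,0,255)),(circ(.6126,.0049,.115,.0055),(0,255,255)),(rod,(255,0,0))]
bx=(255,178,40)
a=panel(s,bx,T); b=panel(s,bx,[]); c=panel(t,(265,205,40),T); d=panel(t,(265,205,40),[])
cv2.imwrite('pics/ov4.png',np.vstack([np.hstack([a,b]),np.hstack([c,d])]))
```

```text
[0.61336551 0.00482148 0.2267564 ] [-0.09364814 -0.44471469 -1.1341235 ]
```

View pics/ov4.png

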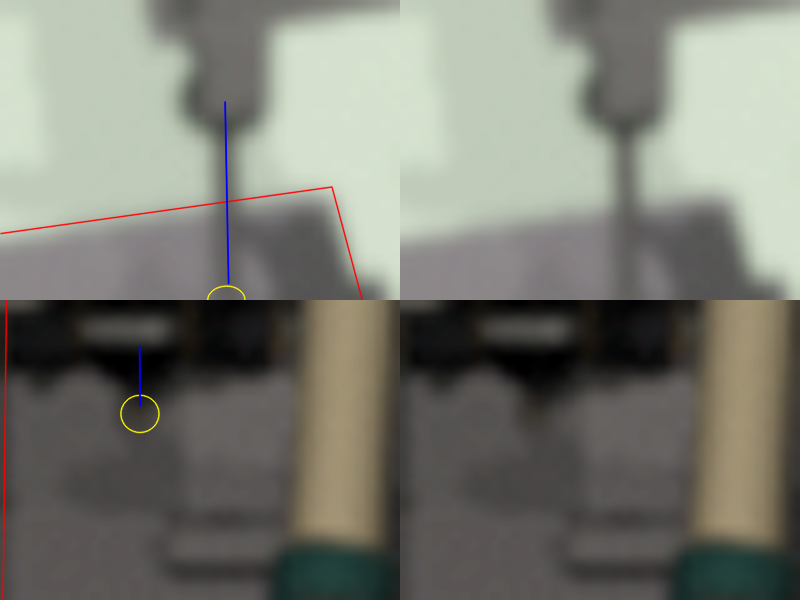

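The rod appears at column 226 in the side view, with its tip about at the hole. I need a finer hole estimate relative to the pipe, so I'll take numeric centroids from the earlier top images.

Run:
```python
from ov import *
def unproj(c,uv,z):
    E=c['extrinsics'];K=c['camera_matrix'];d=E[:3,:3].T@np.linalg.solve(K,[uv[0],uv[1],1]);o=-E[:3,:3].T@E[:3,3];return (o+d*(z-o[2])/d[2])[:2]*1000
def dark(c,P,r,ref_in=None):
    u,v=proj(c,np.array([P]))[0]; g=c['image'].astype(float).mean(2); y0,x0=int(round(v))-r,int(round(u))-r
    w=g[y0:y0+2*r+1,x0:x0+2*r+1]; b=np.median(w); m=np.clip(b-w-0.25*(b-w.min()),0,None); 
    yy,xx=np.indices(w.shape); return ((xx*m).sum()/m.sum()+x0,(yy*m).sum()/m.sum()+y0),w.round().astype(int)
L=lambda n:dict(np.load(f'pics/{n}.npz'))
c=L('top5'); uv,w=dark(c,[.6126,.0049,.115],4); print('hole top5',unproj(c,uv,.1135)); print(w)
c=L('top0'); uv,w=dark(c,[.512,.35,.023],4); print('hole top0',unproj(c,uv,.0215)); print(w)
for n in('top0','side0'):
  c=L(n); g=c['image'].astype(float).mean(2)
  w=cloud(c); 
  u,v=proj(c,np.array([[.516,-.3365,.0875]]))[0].round().astype(int)
  print(n,'collar pred',proj(c,np.array([[.516,-.3365,.09]]))[0]); print(g[v-7:v+9,u-9:u+12].astype(int))
```

```text
hole top5 [613.82817528   6.11127918]
[[70 71 71 70 69 70 71 70 70]
 [71 71 68 66 65 66 68 70 70]
 [72 70 63 54 50 54 63 70 70]
 [70 69 59 45 42 46 57 67 71]
 [72 69 57 46 44 48 57 67 70]
 [70 70 61 53 51 52 61 68 71]
 [71 71 67 64 62 63 66 70 71]
 [71 70 70 70 70 69 71 71 70]
 [71 70 71 71 71 71 70 71 70]]
hole top0 [512.17384412 350.62249994]
[[69 70 70 69 70 69 69 69 69]
 [69 69 69 67 66 67 67 69 69]
 [68 69 66 60 54 53 62 68 69]
 [69 68 61 52 47 47 58 68 68]
 [70 68 59 51 49 51 61 68 70]
 [69 69 63 54 52 55 64 70 70]
 [69 70 68 64 61 63 68 70 69]
 [69 69 70 69 68 68 69 69 68]
 [69 70 68 69 70 71 69 69 70]]
top0 collar pred [396.91223727 246.33479979]
[[ 87  92  93  93  93  94  94  94  94  94  95  94  93  91  91  88  82  83
   80  81  97]
 [ 90  93  92  93  92  95  95  94  92  91  92  91  92  91  91  90  92  91
   87  87  96]
 [ 91  93  93  93  94  93  91  80  70  69  70  69  70  69  70  75  86  93
   93  93 100]
 [ 92  94  94  94  91  84  68  49  35  32  34  33  32  31  33  46  75  93
   93  95 104]
 [ 91  94  93  91  82  60  34  16   9  11  11   9  11  10   9  28  69  91
   94  
[... 1758 characters left out ...]
1 120  91  63  50  46  45  44  45  46  47  55  74 101 124 135
  138 137 137]
 [136 136 132 122  98  70  54  48  46  44  45  46  49  61  79  98 118 132
  137 137 138]
 [136 137 135 126 110  86  64  53  49  46  47  49  57  70  84  97 113 129
  136 138 140]
 [137 137 135 130 121 105  85  70  64  58  57  60  70  80  88  99 115 129
  137 137 139]
 [137 137 135 132 128 120 109 101  94  85  77  78  83  88  92 100 116 130
  137 136 138]
 [137 137 136 133 131 129 127 125 121 111  99  92  91  92  94 100 114 130
  136 135 136]
 [137 138 138 136 134 134 135 136 133 128 117 106 101 100 101 106 119 132
  136 134 135]
 [138 139 139 138 137 137 138 138 138 136 130 122 118 117 117 122 130 136
  137 133 130]]
```

drive_tool:
  commands:
    - {"translation": [0, 0.014, 0.04], "angular": [0, 0, 0]}
    - {"translation": [0, 0, 0.04], "angular": [0, 0, 0]}
    - {"translation": [0, 0, 0.04], "angular": [0, 0, 0]}
    - {"translation": [0, 0, 0.04], "angular": [0, 0, 0]}
    - {"translation": [0, 0, 0.02], "angular": [0, 0, 0]}
    - {"translation": [0, 0, 0], "angular": [0, 0, 0]}

```text
clock: 22.85
tool_pos: [0.613, 0.0043, 0.2172]
eef_rot: [3.142, 0.0, -0.015]
ft_force: [0.4, -0.3, -1.6]
grip_width: 0.0237
gripper_force: 30.0
```

```bash
python3 go.py .6131 .004 .145 -1; python3 -c "
from workcell import robot
print(robot.get_obs()['ft_torque'].round(3))"
```

```text
t 22.85 pos [0.613  0.0043 0.2172] rpy [ 1.8e+02  2.0e-02 -8.8e-01] F [ 0.4 -0.3 -1.6] w 0.0237
shift now-axes [0.003 0.007 1.444] target-axes [0.003 0.007 1.444] turn [0.001 0.006 0.03 ]
[-0.004 -0.011  0.002]
```

drive_tool:
  commands:
    - {"translation": [0, 0, 0.03], "angular": [0, 0, 0]}
    - {"translation": [0, 0, 0.03], "angular": [0, 0, 0]}
    - {"translation": [0, 0, 0.03], "angular": [0, 0, 0]}
    - {"translation": [0, 0, 0.03], "angular": [0, 0, 0]}
    - {"translation": [0, 0, 0], "angular": [0, 0, 0]}

```text
clock: 23.35
tool_pos: [0.6129, 0.0043, 0.2111]
eef_rot: [3.142, 0.001, -0.015]
ft_force: [0.7, -0.1, -0.9]
grip_width: 0.0239
gripper_force: 30.0
```

drive_tool:
  commands:
    - {"translation": [0, 0, 0.1], "angular": [0, 0, 0]}
    - {"translation": [0, 0, 0.15], "angular": [0, 0, 0]}
    - {"translation": [0, 0, 0.15], "angular": [0, 0, 0]}
    - {"translation": [0, 0, 0.15], "angular": [0, 0, 0]}
    - {"translation": [0, 0, 0.15], "angular": [0, 0, 0]}
    - {"translation": [0, 0, 0.15], "angular": [0, 0, 0]}
    - {"translation": [0, 0, 0.15], "angular": [0, 0, 0]}
    - {"translation": [0, 0, 0.15], "angular": [0, 0, 0]}
    - {"translation": [0, 0, 0.1], "angular": [0, 0, 0]}
    - {"translation": [0, 0, 0.04], "angular": [0, 0, 0]}
    - {"translation": [0, 0, 0], "angular": [0, 0, 0]}

```text
clock: 24.45
tool_pos: [0.613, 0.0043, 0.1466]
eef_rot: [3.142, 0.0, -0.015]
ft_force: [0.3, -0.5, -1.0]
grip_width: 0.0236
gripper_force: 30.0
```

drive_tool:
  commands:
    - {"translation": [0, 0, 0.02], "angular": [0, 0, 0]}
    - {"translation": [0, 0, 0.02], "angular": [0, 0, 0]}
    - {"translation": [0, 0, 0.02], "angular": [0, 0, 0]}
    - {"translation": [0, 0, 0], "angular": [0, 0, 0]}

```text
clock: 24.85
tool_pos: [0.6131, 0.0043, 0.1439]
eef_rot: [3.142, 0.0, -0.015]
ft_force: [-0.3, 0.3, -1.4]
grip_width: 0.024
gripper_force: 30.0
```

drive_tool:
  commands:
    - {"translation": [0, 0, 0.02], "angular": [0, 0, 0]}
    - {"translation": [0, 0, 0.02], "angular": [0, 0, 0]}
    - {"translation": [0, 0, 0], "angular": [0, 0, 0]}

```text
clock: 25.15
tool_pos: [0.6132, 0.0043, 0.1422]
eef_rot: [3.141, -0.0, -0.015]
ft_force: [-0.5, 0.4, 1.6]
grip_width: 0.024
gripper_force: 30.0
```

Contact at z=0.142, so the collar is on the lid. Release and retreat.

drive_tool:
  commands:
    - {"translation": [0, 0, 0], "angular": [0, 0, 0]}
    - {"translation": [0, 0, 0], "angular": [0, 0, 0]}
    - {"translation": [0, 0, 0], "angular": [0, 0, 0]}
    - {"translation": [0, 0, 0], "angular": [0, 0, 0]}
    - {"translation": [0, 0, -0.1], "angular": [0, 0, 0]}
    - {"translation": [0, 0, -0.3], "angular": [0, 0, 0]}
    - {"translation": [0, 0, -0.6], "angular": [0, 0, 0]}
    - {"translation": [0, 0, -0.8], "angular": [0, 0, 0]}
    - {"translation": [0, 0, -0.6], "angular": [0, 0, 0]}
    - {"translation": [-0.4, -0.3, 0], "angular": [0, 0, 0]}
    - {"translation": [-0.6, -0.6, 0], "angular": [0, 0, 0]}
    - {"translation": [-0.7, -0.8, 0], "angular": [0, 0, 0]}
    - {"translation": [-0.7, -0.8, 0], "angular": [0, 0, 0]}
    - {"translation": [-0.7, -0.8, 0], "angular": [0, 0, 0]}
    - {"translation": [-0.5, -0.8, 0], "angular": [0, 0, 0]}
    - {"translation": [0, -0.5, 0], "angular": [0, 0, 0]}
    - {"translation": [0, 0, 0], "angular": [0, 0, 0]}
  grip: 0.1

```text
clock: 26.85
tool_pos: [0.442, 0.2326, 0.2627]
eef_rot: [-3.14, -0.001, -0.011]
ft_force: [0.2, -0.6, -0.2]
grip_width: 0.052
gripper_force: 0.0
```

```bash
python3 m4.py 8
python3 - <<'E'
from ov import *
s=dict(np.load('pics/side8.npz')); t=snap('top','top8')
cv2.imwrite('pics/fin.png',np.hstack([panel(s,(215,170,100),[],400,400),panel(t,(240,180,100),[],400,400)]))
w=cloud(s); x,y,z=w[...,0],w[...,1],w[...,2]
from m import rect
rect(w[(x>.58)&(x<.65)&(y>-.03)&(y<.04)&(z>.148)&(z<.2)],'head')
E
```

```text
side plate z 0.1139 tilt deg x,y [ 0.04 -0.09] 1579
plate 1706 c [569.6 -26.5] size [142.7 162.5] ang 88.01 z 0.1139
head 44 c [612.8   2.3] size [26.7 14.1] ang 87.52 z 0.157
```

View pics/fin.png

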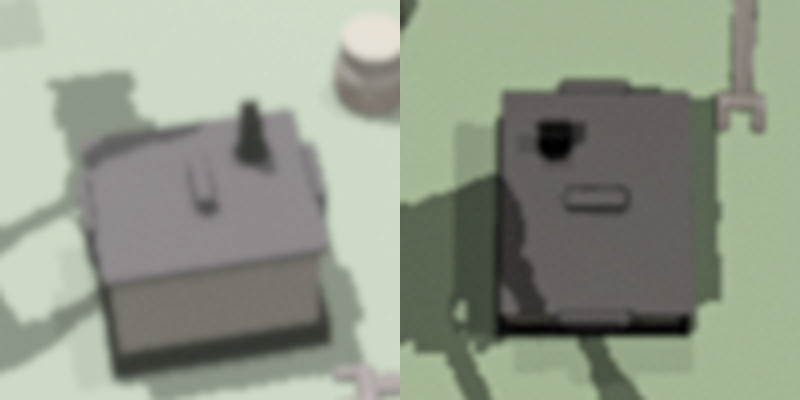

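The lid is level (tilt under 0.1°) with both clips over its edge. The pipe stands upright at about (250,135) in the left panel with its collar on the lid, and the gripper is clear.

```bash
python3 -c "
from workcell import robot
print(robot.job_done())"
```

```text
the job is handed in; nothing more can be done
None
```

The job is handed in at about 27 s of the 70 s allowed: the lid is snapped on and level, the pipe is through its hole with the collar on the lid, and I saw nothing else on the counter disturbed.

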